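Hold the clamp cap in its hinge lugs for pinning

ROBOT

A 6-joint arm with a two-finger parallel gripper is mounted at the origin on the work surface. World frame = base frame: x ahead of the robot, y to its left, z up, the work surface at z = 0. Lengths are in m, angles in rad, forces in N, time in s.
With the tool pointing down it reaches from about 0.35 to 0.975 m from the base axis. Payload 4.9 kg.
Tool frame: the origin (TCP) lies at the very end of the fingers, on their centre line; the grasp point (between the pads) lies ctrl.grip_point_offset behind it (ctrl.grip_point_offset is the distance from the TCP to the grasp point, in m); z points along the fingers, y is the direction in which the jaws open and shut (so a half turn about z gives the same grasp; the last joint's range is limited). The gripper opens to 85 mm and grips with 20 to 120 N. Pads are 22 mm wide; open, the fingers measure 114 mm over their backs; the gripper's body (76 mm by 85 mm) begins 54 mm behind the grasp point. The pads swing forward as they close: fully open they stand 13 mm farther back than shut.
Start: joints at [-1.312, 0.053, 1.613, -0, 1.476, -0.119], TCP at [0.231, -0.581, 0.231] pointing down, gripper open.
Joint ranges: [-3.01, 3.01], [-1.01, 2.22], [0.06, 2.58], [-1.02, 4.17], [0.09, 2.62], [-3.14, 3.14]. Speed limits (rad/s): [2.57, 2.57, 3.14, 3.14, 3.14, 3.14].

INTERFACE

Orientations are given as a rotation vector (axis times angle).
In Python, from station import ctrl gives the robot as it stands. The module is installed in compiled form; this text tells all that it offers.
- The arm moves only by the shell command python3 -m creep 'ROWS' [FORCE]. ROWS is JSON, a list of rows, each a list of 5 numbers: the closure in counts, from 0 (fully open) to 255 (shut), then the shift along the tool's x, y, z in mm, then the turn about the tool's z in rad. A call has 1 to 12 rows; each row is the pose to reach, as a shift and turn from the pose commanded when the call began, along the tool's axes at that moment; what a row does not reach only later rows make up. A row lasts 1/12 s, in which the tool goes at most 41.7 mm and 7.16 degrees, less where a joint would pass 70% of its speed; a pose out of reach is approached as far as the arm can. A call with a gripper value outside its range is refused whole. The fingers move at their own pace and stop on an object; FORCE is the grip in N (left out, the last holds). Time passes only in rows, so rows that repeat a pose let the fingers close. It gives the time, the measured TCP pose, the force and the opening at its end, in the units of the state.
- ctrl.get_obs(): the state, without advancing time (a new reading comes with each control period).
- ctrl.get_image(name): name is "scene" or "side" or "wrist"; returns the picture (384x512x3 uint8, red, green, blue); there is no depth.
- ctrl.calibration(name): a dict with "fx", "fy", "cx", "cy" (pixels), "k1" (the pictures are not rectified: a ray, as slopes to the right and down, at radius r is drawn at 1 + k1 r^2 times it, then the intrinsics apply), "R" (3x3) and "t" (3): a world point X has camera coordinates R X + t. Camera axes: x right, y down, z forward; pixel columns grow to the right and rows downward; lengths in m; the calibration is good to about 2 mm. A picture is of the moment at which its call begins: read the wrist's pose just before it. calibration takes no time and is no camera call; for the wrist camera it gives the pose at the moment of the call.
- ctrl.finish_job(): hands the job in, once; it reports no verdict.
Trained networks look in the newest picture that a camera, given by its name, has taken for a name from the list of things; names that differ only in an ending like _2 or _b are one class to them, and where a whole thing is asked for, a point or a joint stands for the part that bears it (a point fixed in the world has none). Each returns a list of dicts, best first, with "conf" (0 to 1); they miss things now and then, are a little off and sometimes report something else, mostly with a low value. They report only what shows in the picture. A call takes as long as a camera call. They do not tell look-alikes from the thing itself.
- ctrl.boxes_of(camera, label): "rect" ([left, top, width, height] in pixels, round what is visible of it).
- ctrl.outline_of(camera, label): "mask" (384x512 bool, what is visible of it) and "rect" ([left, top, width, height] in pixels, round what is visible of it).
The state is a dict: "t": time; "q": joint angles; "dq": joint speeds; "effort": joint torques, N m; "tool_pos": TCP position; "tool_rot": TCP orientation; "contact_force": force on the tool from outside, world axes, zero at the start; "wrist_torque": the same for the moment, N m; "opening": finger opening in m.
Only numpy, scipy, OpenCV 4.12 (cv2) and the standard library are available. Lean on these libraries where they do the work, as an engineer would, in place of code of your own. Each camera call takes 0.05 s, during which the arm holds its last target. There are 200 camera calls.

TASK

The hinged cap of the hand press's cue-shaft clamp is being refitted: wind the handwheel (do not push the slide itself) until the slide has come out from under the ram and rests against its end stop. Then pick up the loose iron cap and offer it up to the clamp in the opened-out position, level, groove face up and pointing away from the clamp, with its knuckle between the two hinge lugs and all the holes in line, so that the pin already started in one lug could be tapped straight through. Finish while holding it there, steady and without forcing it against the clamp, and leave the mallet, wooden ring, ferrule and sanding drum where they are.

Things in the scene. Friction and masses are not known exactly. Their poses are not given: they have to be found in the camera images.
- press: Grey cast-iron hand press, fixed. Origin: centre of its foot (150 x 340 mm) on the cart; y runs along the bed, x to the far side. Bed 100 wide (x), 300 long, 100 mm high; the column at y -150 to -90 mm carries a head 300 mm high, +-36 mm in x, reaching to y = -5 mm. Handwheel on the -x side, end stop at the +y end (top 130 mm high), slide on top of the bed
- handwheel (a joint): angle of the handwheel in rad: 0 = slide fully under the ram, 5.0 = slide touching its end stop (hard). It grows, moving the slide to the left as the robot sees it, when turned counter-clockwise as seen from the robot. Level axis, along the press's x. Stays where it is left; about 4 N at the crank handle turns it
- wheel_centre (a point): point on the handwheel's axis, 82 mm above the cart, abreast of crank. The wheel (three spokes, 116 mm over the rim, rim 12 mm thick) lies 46 mm beyond this point (+x of the press)
- crank (a point): middle of the crank handle's grip: black, round, 17 to 19 mm thick, spinning freely on its own axis, level, standing out from the wheel towards the robot along the press's x, 45 mm from the wheel's axis. It reaches 30 mm from this point towards the robot and 38 mm back to its boss, and stays 45 mm or more above the cart
- carriage: The slide with the shaft clamp: steel plate 100 (x) x 110 (y) mm, top 116 mm above the cart, and on it an iron cradle 52 x 70 mm with an empty cork-lined V groove along y, top at 150 mm. Origin on the cart below the cradle's centre, axes as the press's; y in the press = -35 mm under the ram, +55 mm at the stop, by rack and pinion 18 mm per rad of handwheel. A push of 8 N would shift it
- lug_eye (a point): on the clamp's hinge axis (along y), midway between its two fixed lugs, 42 mm to +x of the cradle's centre, 150 mm above the cart; axes as the carriage. Lugs: tubes 24 mm outside, 14 mm bore, 18 long; the gap between is 26 mm, open above, below and outward, cradle face 16 mm from the axis. A 12 mm taper-nosed pin is started in the +y lug, sticking out to 70 mm
- cap: Loose cap, dark cast iron, about 0.34 kg, lying on its back. Origin: centre of its underside; z up, x from the knuckle to the forked end. Body 52 (x) x 44 (y) x 20 (z) mm, V groove along y in its top; fork to x = 42 mm; at -x the knuckle, a tube along y 22 mm long, 24 mm outside, 14 mm bore. Grip across the 44 mm from above; centre of mass within 5 mm of the origin in x
- cap_eye (a point): centre of the cap's knuckle hole: at x = -42 mm, y = 0, z = 20 mm of the cap; the hole runs along the cap's y. When fitted it lies at lug_eye, the cap's x and y along the carriage's x and y
- mallet: black rubber mallet with a wooden handle, 270 mm long, lying on the cart: leave it alone. Origin on the cart; head 54 mm thick at x = +115 mm, handle to x = -130 mm
- tip_ring: walnut tip-clamp ring, 52 mm across, 16 high, on the cart beyond the press: leave it alone
- ferrule: white nylon ferrule, 14 mm thick, 25 high, standing beyond the press: leave it alone
- drum: aluminium sanding drum, 40 mm across, 42 high, standing beyond the press: leave it alone
- ram_foot (a point): centre of the lower end of the square ram (26 mm) under the press head, 208 mm above the cart; the ram's top is at 323 mm. The press's hand lever runs from the head's far side to 56 mm beyond (+x) and 211 mm to the -y side of the ram, up to 336 mm high: not needed, keep clear
There are look-alikes about, which are no part of the job. There is more than one size of the cap; the job needs the smallest.

How it is judged:
By the outcome, as a careful person would: the job done as asked, in the order asked, and still so for the second after the job is handed in, while the arm keeps its last pose, push and grip.
It also fails if it takes over 72 s, if anything falls off the work surface, if the arm or the gripper's body presses on something with over 40 N, if the wrist force passes 120 N, or if a joint passes its speed limit or range.

## Working session

There is one attempt and no reset: what is moved stays moved. The work goes in short steps, Python scripts to look and compute and a shell command to move; the robot and the scene stay as the last step left them, time stands still between calls to the robot, and variables do not carry over. Pictures are saved under pics/ and viewed, about 8 in all and at most 12, crops included, and the job is handed in when it is done.

```bash
mkdir -p pics; python3 - <<'E'
from station import ctrl
import cv2,numpy as np
o=ctrl.get_obs();print(o['t'],o['tool_pos'],o['tool_rot'],o['opening'],ctrl.grip_point_offset)
ims=[]
for c in("scene","side"):
    im=ctrl.get_image(c);cv2.imwrite(f'pics/{c}0.png',im[:,:,::-1])
    k=ctrl.calibration(c);print(c,{a:np.round(b,3).tolist() for a,b in k.items()})
    for l in("press","handwheel","crank","carriage","cap","mallet","tip_ring","drum","ferrule"):
        print(l,[(round(d['conf'],2),np.round(d['rect']).astype(int).tolist()) for d in ctrl.boxes_of(c,l)])
print(ctrl.get_obs()['t'])
E
```

```text
0.0 [ 0.23037198 -0.58031848  0.23006746] [-3.08368082e+00 -5.89541959e-01  2.35547055e-04] 0.08507209408410447 0.0187
scene {'fx': 404.926, 'fy': 404.926, 'cx': 251.206, 'cy': 196.697, 'k1': -0.011, 'R': [[0.117, 0.993, -0.007], [0.841, -0.103, -0.53], [-0.527, 0.056, -0.848]], 't': [-0.058, -0.448, 1.484]}
press [(0.98, [121, 131, 187, 111])]
handwheel [(0.62, [240, 161, 35, 21])]
crank [(0.84, [243, 162, 29, 23]), (0.48, [216, 171, 54, 39])]
carriage [(0.66, [218, 178, 54, 34]), (0.44, [180, 234, 13, 21])]
cap [(0.95, [348, 178, 24, 37]), (0.82, [368, 145, 27, 34]), (0.75, [382, 218, 51, 25])]
mallet [(0.66, [86, 167, 33, 88])]
tip_ring [(0.76, [274, 254, 18, 17]), (0.22, [348, 181, 26, 33])]
drum [(0.67, [86, 168, 31, 86])]
ferrule []
side {'fx': 432.367, 'fy': 432.367, 'cx': 259.486, 'cy': 193.836, 'k1': -0.046, 'R': [[0.914, -0.406, 0.012], [-0.195, -0.465, -0.863], [0.356, 0.786, -0.505]], 't': [-0.579, 0.231, 1.306]}
press [(0.66, [239, 299, 101, 47]), (0.58, [223, 148, 70, 117])]
handwheel [(0.66, [223, 198, 9, 28])]
crank [(0.49, [223, 198, 10, 31]), (0.18, [222, 144, 72, 121])]
carriage [(0.73, [232, 191, 30, 30]), (0.38, [221, 197, 11, 30])]
cap [(0.71, [228, 154, 16, 28]), (0.67, [223, 196, 11, 31]), (0.43, [219, 181, 9, 6])]
mallet [(0.92, [239, 299, 100, 44])]
tip_ring [(0.51, [279, 203, 12, 10])]
drum [(0.77, [292, 239, 14, 18])]
ferrule []
1.0
```

```bash
python3 - <<'E'
import cv2,numpy as np
a=cv2.imread('pics/scene0.png')[100:300,70:450];b=cv2.imread('pics/side0.png')[110:360,190:360]
cv2.imwrite('pics/v1.png',cv2.resize(a,None,fx=2.1,fy=2.1,interpolation=cv2.INTER_CUBIC))
cv2.imwrite('pics/v2.png',cv2.resize(b,None,fx=2.4,fy=2.4,interpolation=cv2.INTER_CUBIC))
E
```

```text
(no output)
```

View pics/v1.png

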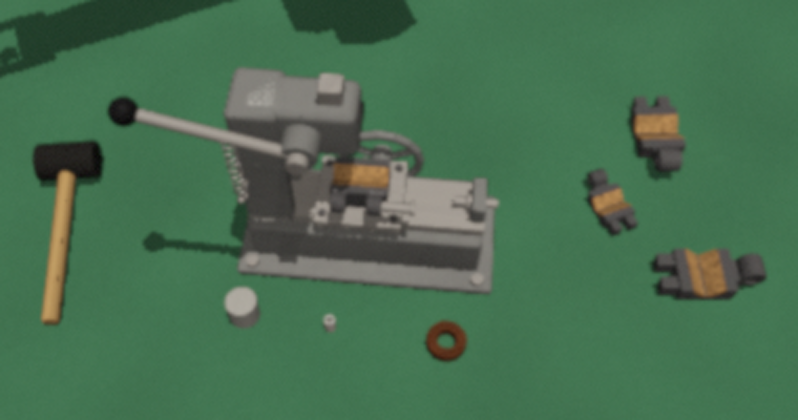

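View pics/v2.png

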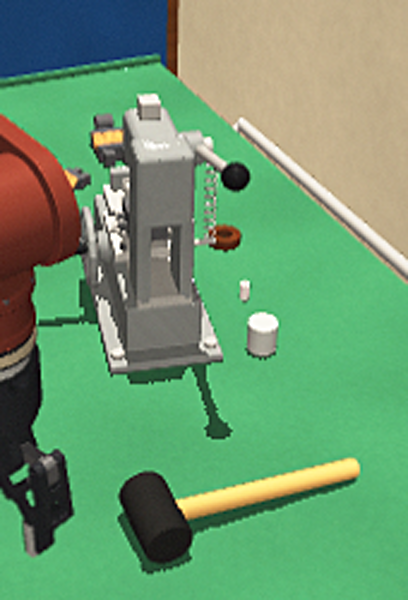

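v1: three look-alike caps at scene px (360,196) smallest, (382,162) medium and (407,230) largest. The press has its wheel on the robot side at (256,171). The ring is at (283,262), ferrule (227,253), drum (185,246) and mallet at the left. I choose (360,196), then check its length by measuring it and with a close crop.

```bash
cat > h.py <<'E'
import numpy as np,cv2
from station import ctrl
from scipy.spatial.transform import Rotation as Ro
def K(c): k=c;return np.array([[k['fx'],0,k['cx']],[0,k['fy'],k['cy']],[0,0,1.]])
def ray(c,p):
    u=np.array([(p[0]-c['cx'])/c['fx'],(p[1]-c['cy'])/c['fy']]);s=u.copy()
    for _ in range(6): s=u/(1+c['k1']*(s@s))
    R=np.array(c['R']);return -R.T@np.array(c['t']),R.T@np.array([s[0],s[1],1])
def onz(c,p,z):
    o,d=ray(c,p);return o+d*(z-o[2])/d[2]
def proj(c,X):
    P=np.array(c['R'])@np.asarray(X,float)+np.array(c['t']);s=P[:2]/P[2];s=s*(1+c['k1']*(s@s))
    return np.array([c['fx']*s[0]+c['cx'],c['fy']*s[1]+c['cy']])
def tool(X):
    "offset of world point from TCP in tool axes, mm"
    o=ctrl.get_obs();return 1e3*Ro.from_rotvec(o['tool_rot']).as_matrix().T@(np.asarray(X)-o['tool_pos'])
E
python3 - <<'E'
from h import *
c=ctrl.calibration('scene')
v=lambda x,y:(70+x/2.1,100+y/2.1)
for n,p,z in [('footL',(240,272),.012),('footR',(492,290),.012),('boltL',(252,260),.018),('boltR',(478,278),.018),('stopR',(481,182),.13),('wheel',(390,150),.10),('headL',(235,75),.3),
 ('sK',(597,178),.02),('sF',(624,227),.01),('mK',(669,158),.02),('mF',(648,100),.01),('lK',(752,268),.02),('lF',(664,273),.01)]:
    print(n,np.round(onz(c,v(*p),z),3))
o=ctrl.get_obs();print(Ro.from_rotvec(o['tool_rot']).as_matrix().round(3))
w=ctrl.calibration('wrist');print(-np.array(w['R']).T@w['t'],np.array(w['R']).round(2),w['fx'])
E
```

```text
footL [ 0.624 -0.204  0.012]
footR [0.691 0.124 0.012]
boltL [ 0.612 -0.187  0.018]
boltR [0.675 0.108 0.018]
stopR [0.598 0.115 0.13 ]
wheel [0.513 0.011 0.1  ]
headL [ 0.533 -0.164  0.3  ]
sK [0.54  0.302 0.02 ]
sF [0.618 0.322 0.01 ]
mK [0.519 0.413 0.02 ]
mF [0.405 0.418 0.01 ]
lK [0.705 0.47  0.02 ]
lF [0.693 0.356 0.01 ]
[[ 0.929  0.369  0.   ]
 [ 0.369 -0.929 -0.   ]
 [-0.     0.    -1.   ]]
[ 0.30756816 -0.55030824  0.37307055] [[ 0.37 -0.93 -0.  ]
 [-0.88 -0.35  0.33]
 [-0.3  -0.12 -0.94]] 302.1215334799869
```

```bash
python3 -m creep '[[0,400,-465,0,-2.56],[0,400,-465,0,-2.56],[0,400,-465,0,-2.56],[0,400,-465,0,-2.56],[0,400,-465,0,-2.56],[0,400,-465,0,-2.56],[0,400,-465,0,-2.56],[0,400,-465,0,-2.56],[0,400,-465,0,-2.56],[0,400,-465,0,-2.56],[0,400,-465,0,-2.56],[0,400,-465,0,-2.56]]'
python3 - <<'E'
from h import *
t=tool([.43,0,.23]);o=ctrl.get_obs();M=Ro.from_rotvec(o['tool_rot']).as_matrix();print(t,np.degrees(np.arctan2(M[1,0],M[0,0])))
E
```

```text
t: 2.0
tool_pos: [0.394, -0.1064, 0.2317]
tool_rot: [1.848, 2.539, 0.001]
contact_force: [1.6, -0.8, -0.7]
opening: 0.0852
[90.18007965 66.98895205  1.72776013] 107.91233040048036
```

```bash
python3 -m creep '[[0,45,33,0,-0.12],[0,90,67,0,-0.24],[0,90,67,0,-0.36],[0,90,67,0,-0.48],[0,90,67,0,-0.6],[0,90,67,0,-0.72],[0,90,67,0,-0.84],[0,90,67,0,-0.96],[0,90,67,0,-1.056],[0,90,67,0,-1.056],[0,90,67,0,-1.056]]'
python3 - <<'E'
from h import *
o=ctrl.get_obs();M=Ro.from_rotvec(o['tool_rot']).as_matrix();print(np.degrees(np.arctan2(M[1,0],M[0,0])))
w=ctrl.calibration('wrist');im=ctrl.get_image('wrist');np.save('w1.npy',w,allow_pickle=True)
cv2.imwrite('pics/w1.png',cv2.resize(im[:,:,::-1],None,fx=1.5,fy=1.5,interpolation=cv2.INTER_CUBIC))
for l in("handwheel","crank","carriage"):print(l,[(round(d['conf'],2),np.round(d['rect']).astype(int).tolist()) for d in ctrl.boxes_of('wrist',l)])
E
```

```text
t: 2.92
tool_pos: [0.4305, -0.0023, 0.2314]
tool_rot: [0.33, 3.124, -0.0]
contact_force: [0.6, 0.3, 0.2]
opening: 0.0854
167.9533553651867
handwheel [(0.78, [225, 184, 99, 95])]
crank [(0.91, [221, 184, 106, 94])]
carriage [(0.64, [202, 272, 107, 80])]
```

View pics/w1.png

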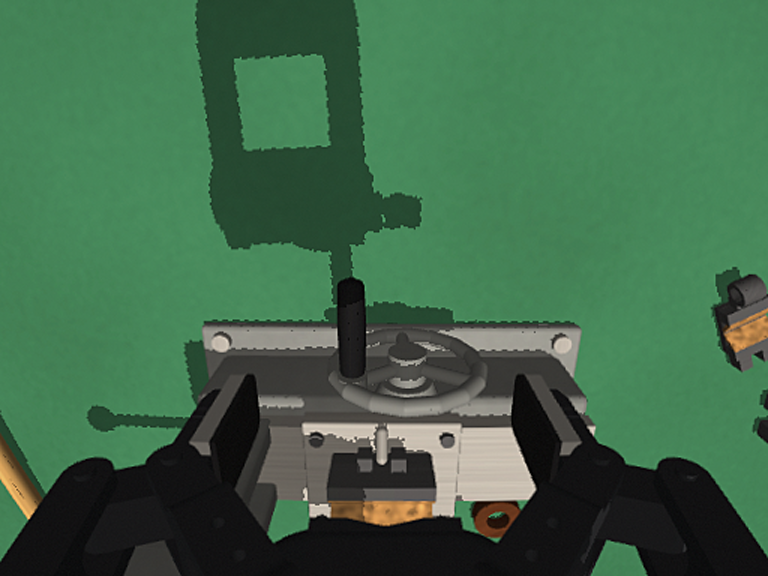

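w1: the handle runs from its free end (350,283) to its root (351,378), the hub is at (406,358), and the rim spans u 329–487, v 326–416. The foot's near edge runs (203,324)–(578,324), so tool and press yaw agree.

```bash
cat > fit.py <<'E'
from h import *
from scipy.optimize import least_squares
w=np.load('w1.npy',allow_pickle=True).item();c=w
px=lambda x,y:np.array([x,y])/1.5
for z in (.008,.012,.016):
    a,b=onz(c,px(203,324),z),onz(c,px(578,324),z);d=b-a;print(z,np.linalg.norm(d),np.degrees(np.arctan2(-d[0],d[1])),'centre',(a+b)/2)
a,b=onz(c,px(221,343),.018),onz(c,px(561,343),.018);d=b-a;print('bolt',np.degrees(np.arctan2(-d[0],d[1])))
yaw=np.radians(-12.0);ex=np.array([np.cos(yaw),np.sin(yaw),0]);ey=np.array([-np.sin(yaw),np.cos(yaw),0]);ez=np.array([0,0,1.])
def model(p):
    X,Y,ph=p  # wheel centre world, crank angle in (y,z)
    C=np.array([X,Y,.082]);h=C+.045*(np.cos(ph)*ey+np.sin(ph)*ez)
    a=np.linspace(0,6.283,120)
    rim=np.array([proj(c,C+.052*(np.cos(t)*ey+np.sin(t)*ez)+.006*(np.cos(s)*(np.cos(t)*ey+np.sin(t)*ez)+np.sin(s)*ex)) for t in a for s in np.arange(0,6.28,.6)])
    e=proj(c,h-.076*ex);r=proj(c,h-.008*ex)
    return np.r_[rim[:,0].min(),rim[:,0].max(),rim[:,1].min(),rim[:,1].max(),e,r]
obs=np.r_[329,487,326,416,350,283,351,378]/1.5
for p0 in (.6,1.57,2.5,3.6):
    s=least_squares(lambda p:model(p)-obs,[.5,0,p0]);X,Y,ph=s.x
    C=np.array([X,Y,.082]);h=C-.046*ex+.045*(np.cos(ph)*ey+np.sin(ph)*ez)
    print(s.cost,s.x,'crank',h.round(4),'tool',tool(h).round(1),s.fun.round(1))
E
python3 fit.py
```

```text
0.008 0.33481403680043137 -12.03431673943848 centre [ 0.50745487 -0.01414914  0.008     ]
0.012 0.3311462898875125 -12.034316739438475 centre [ 0.50568805 -0.01383198  0.012     ]
0.016 0.32747854297459356 -12.034316739438475 centre [ 0.50392122 -0.01351481  0.016     ]
bolt -12.04153067823969
10.173824775388425 [ 0.51043592 -0.00435516  2.51699765] crank [ 0.4579 -0.0305  0.1083] tool [-32.6 -21.9 123. ] [-2.1  0.   2.2  1.7  0.4 -2.1  1.5 -1.1]
10.173824775369681 [ 0.51043592 -0.00435516  2.51699771] crank [ 0.4579 -0.0305  0.1083] tool [-32.6 -21.9 123. ] [-2.1  0.   2.2  1.7  0.4 -2.1  1.5 -1.1]
10.173824775395769 [ 0.51043592 -0.00435516  2.51699763] crank [ 0.4579 -0.0305  0.1083] tool [-32.6 -21.9 123. ] [-2.1  0.   2.2  1.7  0.4 -2.1  1.5 -1.1]
10.173824776836394 [ 0.51043595 -0.00435514  2.51699991] crank [ 0.4579 -0.0305  0.1083] tool [-32.6 -21.9 123. ] [-2.1  0.   2.2  1.7  0.4 -2.1  1.5 -1.1]
```

```bash
python3 - <<'E'
from h import *
c=np.load('w1.npy',allow_pickle=True).item()
ey=np.array([.208,.978]);O=np.array([.580,-.030])
for u,v,z in((327,500,.15),(436,500,.15),(304,422,.116),(462,424,.116)):
    print((onz(c,(u/1.5,v/1.5),z)[:2]-O)@ey)
E
python3 -m creep '[[0,-25,-22,20,0],[0,-25,-22,50,0],[0,-25,-22,90,0],[0,-25,-22,125,0],[0,-25,-22,142,0],[0,-25,-22,142,0],[255,-25,-22,142,0],[255,-25,-22,142,0],[255,-25,-22,142,0],[255,-25,-22,142,0],[255,-25,-22,142,0],[255,-25,-22,142,0]]' 40
```

```text
-0.04180070604119931
0.027860287105740327
-0.05967236637408772
0.04763199572488266
t: 4.12
tool_pos: [0.4513, -0.0292, 0.0906]
tool_rot: [0.326, 3.122, -0.001]
contact_force: [0.4, 0.9, 2.3]
opening: 0.0171
```

```bash
python3 -m creep '[[255,0,4.6,-5.5,0],[255,0,10.1,-10.2,0],[255,0,16.3,-13.9,0],[255,0,22.9,-16.6,0],[255,0,29.9,-18.2,0],[255,0,37.1,-18.7,0]]'
```

```text
t: 4.62
tool_pos: [0.459, 0.0061, 0.1112]
tool_rot: [0.326, 3.123, -0.006]
contact_force: [-6.1, -3.5, 12.4]
opening: 0.0172
```

```bash
python3 -m creep '[[255,0,7.2,0.7,0],[255,0,14.1,2.5,0],[255,0,20.7,5.4,0],[255,0,26.8,9.3,0],[255,0,32.1,14.1,0],[255,0,36.6,19.7,0]]'
```

```text
t: 5.12
tool_pos: [0.4675, 0.0447, 0.091]
tool_rot: [0.325, 3.121, 0.005]
contact_force: [0.3, 3.9, 6.0]
opening: 0.0168
```

```bash
python3 -m creep '[[255,0,3.6,6.3,0],[255,0,6.1,13,0],[255,0,7.5,20,0],[255,0,7.8,27.2,0],[255,0,6.9,34.4,0],[255,0,4.9,41.3,0],[255,0,1.8,47.8,0],[255,0,-2.3,53.7,0]]'
```

```text
t: 5.78
tool_pos: [0.4663, 0.0396, 0.035]
tool_rot: [0.325, 3.122, -0.003]
contact_force: [2.0, -4.8, 8.2]
opening: 0.0174
```

```bash
python3 -m creep '[[255,0,-5,5.2,0],[255,0,-7.4,7.2,0],[255,0,-9.1,8.5,0],[255,0,-10.6,9.4,0],[255,0,-12.5,10.6,0],[255,0,-12.5,10.6,0]]'
```

```text
t: 6.28
tool_pos: [0.4652, 0.0337, 0.0295]
tool_rot: [0.329, 3.123, 0.022]
contact_force: [-8.5, 25.1, 36.1]
opening: 0.0172
```

```bash
python3 -m creep '[[255,0,5,-4,0],[0,0,5,-4,0],[0,0,5,-4,0],[0,0,5,-4,0],[0,0,5,-4,0],[0,0,5,-40,0],[0,0,5,-80,0],[0,0,5,-120,0],[0,-40,5,-160,0],[0,-60,5,-200,0],[0,-60,5,-240,0],[0,-60,5,-240,0]]'
python3 - <<'E'
from h import *
o=ctrl.get_obs();print(o['tool_pos'])
w=ctrl.calibration('wrist');im=ctrl.get_image('wrist');np.save('w2.npy',w,allow_pickle=True)
a=cv2.resize(im[:,:,::-1],None,fx=1.5,fy=1.5,interpolation=cv2.INTER_CUBIC);cv2.imwrite('pics/w2.png',a)
E
```

```text
t: 7.28
tool_pos: [0.5251, 0.0201, 0.2699]
tool_rot: [0.327, 3.117, -0.0]
contact_force: [-0.2, 0.3, 0.3]
opening: 0.0858
[0.5251075  0.02013824 0.26991089]
```

View pics/w2.png

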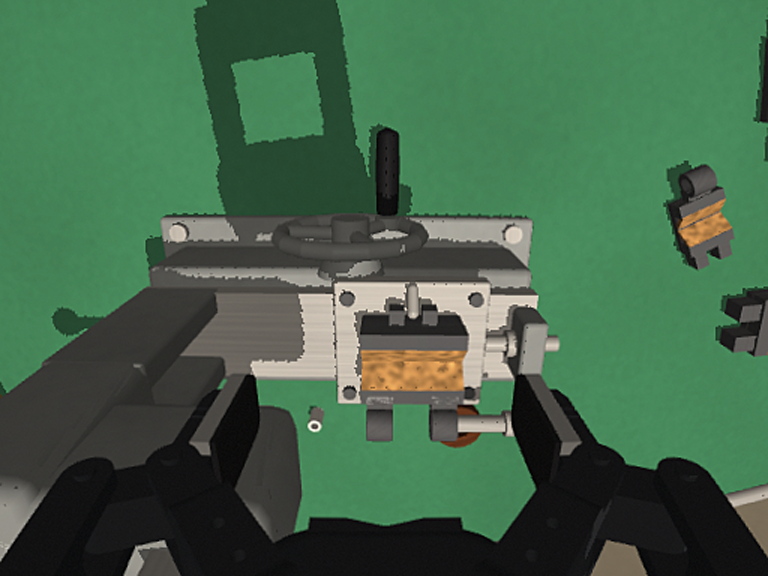

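w2: the slide is at the right, its edge (490,343) on the stop screw. The lugs are at (379,425) and (443,425) with the gap 392–430. The pin sticks out right to (515,422). The small cap is at (705,225) with its knuckle up at (697,180).

```bash
python3 - <<'E'
from h import *
c=np.load('w2.npy',allow_pickle=True).item()
ex=np.array([.978,-.208]);ey=np.array([.208,.978])
P=lambda u,v,z:onz(c,(u/1.5,v/1.5),z)
a,b=P(163,218,.004),P(531,218,.004);O=(a+b)[:2]/2+.075*ex;print('foot',np.linalg.norm(b-a),O,np.degrees(np.arctan2(-(b-a)[0],(b-a)[1])))
for n,u,v,z in(('lug',411,425,.15),('lugL',392,425,.15),('lugR',430,425,.15),('cradL',359,350,.15),('cradR',468,350,.15),('slR',490,340,.116),('slL',335,340,.116),('cradfront',412,335,.15),('pinend',513,422,.15)):
    X=P(u,v,z);print(n,X.round(4),'press',((X[:2]-O)@ex).round(4),((X[:2]-O)@ey).round(4))
k,f=P(697,181,.025),P(712,255,.01)
print('cap',k,f,np.degrees(np.arctan2(*(f-k)[[1,0]])),np.linalg.norm((f-k)[:2]))
im=cv2.imread('pics/w2.png')[130:370,640:768];cv2.imwrite('pics/w2c.png',cv2.resize(im,None,fx=2.4,fy=2.4))
E
```

```text
foot 0.3388925316958048 [ 0.58346929 -0.02948386] -12.069526667794904
lug [0.6352 0.0146 0.15  ] press 0.0414 0.0539
lugL [0.6324 0.0017 0.15  ] press 0.0414 0.0407
lugR [0.638  0.0275 0.15  ] press 0.0414 0.0671
cradL [ 0.5708 -0.0073  0.15  ] press -0.017 0.019
cradR [0.5855 0.0616 0.15  ] press -0.017 0.0895
slR [0.5998 0.0817 0.116 ] press -0.0071 0.1121
slL [ 0.5764 -0.0283  0.116 ] press -0.0072 -0.0003
cradfront [0.5673 0.0281 0.15  ] press -0.0278 0.053
pinend [0.6482 0.0845 0.15  ] press 0.0396 0.1249
cap [0.53633139 0.29589326 0.025     ] [0.61463146 0.32206476 0.01      ] 18.48200445822891 0.08255815380905321
```

```bash
python3 -m creep '[[0,10,40,0,-0.12],[0,10,80,0,-0.24],[0,10,120,0,-0.36],[0,10,160,20,-0.48],[0,10,200,50,-0.53],[0,10,240,80,-0.53],[0,10,270,110,-0.53],[0,10,293,130,-0.53],[0,10,293,130,-0.53],[0,10,293,130,-0.53]]'
python3 - <<'E'
from h import *
o=ctrl.get_obs();w=ctrl.calibration('wrist');im=ctrl.get_image('wrist');np.save('w3.npy',w,allow_pickle=True)
print(proj(w,[.576,.309,.02]))
cv2.imwrite('pics/w3.png',cv2.resize(im[80:330,130:400,::-1],None,fx=2.4,fy=2.4,interpolation=cv2.INTER_CUBIC))
E
```

```text
t: 8.17
tool_pos: [0.5697, 0.3101, 0.1279]
tool_rot: [0.506, -3.091, 0.004]
contact_force: [-0.8, -0.4, 0.5]
opening: 0.0855
[253.10953641 196.71905444]
```

View pics/w3.png

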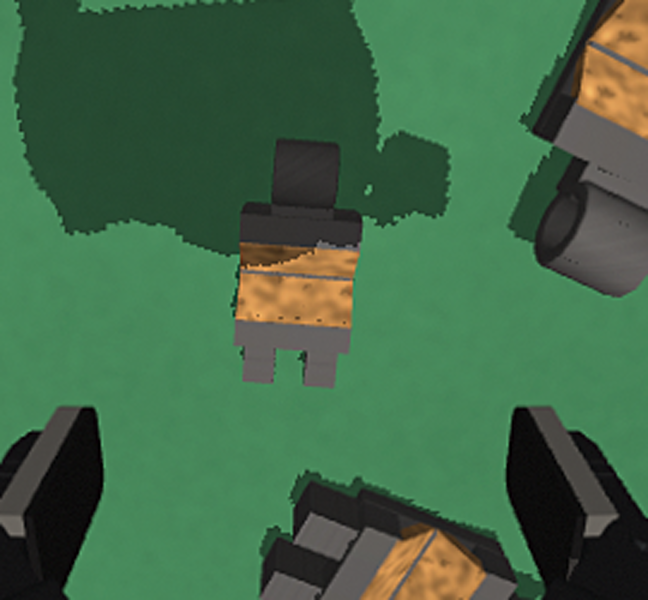

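w3: the small cap is at (298,275) with its knuckle at (306,173), fork at (290,365) and sides at u 238/356. The larger caps are lower right and upper right, clear of the jaws.

```bash
python3 - <<'E'
from h import *
c=np.load('w3.npy',allow_pickle=True).item()
P=lambda u,v,z:onz(c,(130+u/2.4,80+v/2.4),z)[:2]
A,B=P(242,243,.02),P(358,248,.02);C,D=P(236,322,.02),P(351,330,.02);k=P(306,174,.022)
f1,f2=P(259,384,.01),P(320,386,.01)
print('widths',np.linalg.norm(B-A),np.linalg.norm(D-C))
ang=lambda d:np.degrees(np.arctan2(d[1],d[0]))
print('angles',ang((C+D)/2-(A+B)/2),ang((C+D)/2-k),ang((f1+f2)/2-k),ang(B-A)-90,ang(D-C)-90, ang(C-A),ang(D-B))
print(k,(A+B)/2,(C+D)/2,(f1+f2)/2)
th=np.radians(ang((C+D)/2-k));o=k+.042*np.array([np.cos(th),np.sin(th)])
M=Ro.from_rotvec(ctrl.get_obs()['tool_rot']).as_matrix();print('org',o,'tool',tool([*o,.0]),'yaw',np.degrees(np.arctan2(M[1,0],M[0,0]))%360)
E
```

```text
widths 0.04198178134888025 0.04330771772323771
angles 14.144624170249788 14.113494635507246 14.409191396053414 16.04513211787537 14.316404112058521 12.90214915178086 15.33863820595108
[0.53695267 0.29987776] [0.56284781 0.30637088] [0.59361251 0.31412392] [0.62281547 0.32193826]
org [0.57768488 0.31011918] tool [ -7.17780296  -1.1751247  130.80834785] yaw 198.52153581940667
```

```bash
python3 -m creep '[[0,-7.2,-1.2,30,0.073],[0,-7.2,-1.2,65,0.073],[0,-7.2,-1.2,100,0.073],[0,-7.2,-1.2,118,0.073],[0,-7.2,-1.2,125,0.073],[0,-7.2,-1.2,125,0.073],[255,-7.2,-1.2,125,0.073],[255,-7.2,-1.2,125,0.073],[255,-7.2,-1.2,125,0.073],[255,-7.2,-1.2,125,0.073],[255,-7.2,-1.2,125,0.073],[255,-7.2,-1.2,125,0.073]]' 80
python3 -m creep '[[255,0,0,-20,0],[255,0,0,-60,0],[255,0,0,-100,0],[255,0,0,-140,0],[255,0,0,-180,0],[255,0,0,-220,0],[255,0,0,-220,0],[255,0,0,-220,0]]'
python3 - <<'E'
from h import *
o=ctrl.get_obs();w=ctrl.calibration('wrist');im=ctrl.get_image('wrist');np.save('w4.npy',w,allow_pickle=True);cv2.imwrite('pics/w4.png',im[:,:,::-1])
M=Ro.from_rotvec(o['tool_rot']).as_matrix();print(np.degrees(np.arctan2(M[1,0],M[0,0]))%360)
print([d['conf'] for d in ctrl.boxes_of('wrist','cap')],[np.round(d['rect']) for d in ctrl.boxes_of('wrist','cap')])
E
```

```text
t: 9.22
tool_pos: [0.5805, 0.3113, 0.0098]
tool_rot: [-0.391, 3.116, 0.0]
contact_force: [-0.1, -1.2, 0.5]
opening: 0.0123
t: 9.88
tool_pos: [0.582, 0.312, 0.234]
tool_rot: [-0.39, 3.109, 0.003]
contact_force: [0.2, -0.2, -0.3]
opening: 0.0003
194.29276098290435
[0.85, 0.74] [array([258., 226.,  98.,  66.]), array([323.,  21.,  87., 130.])]
```

Missed: the jaws closed over the top. I'll look at where the cap is now.

View pics/w4.png

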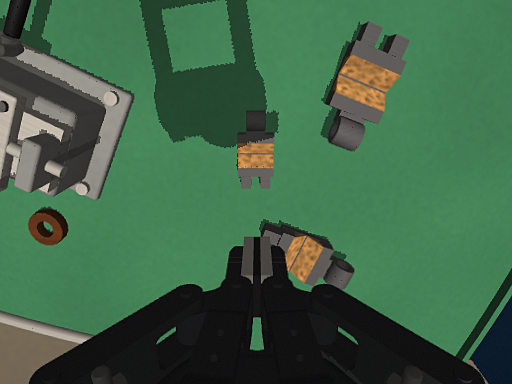

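w4: the cap still sits upright and aligned with the tool at (255,155). The knuckle is at (256,121), the fork at (255,183), and the other caps were not touched.

```bash
python3 - <<'E'
from h import *
c=np.load('w4.npy',allow_pickle=True).item()
im=cv2.imread('pics/w4.png')
P=lambda u,v,z:onz(c,(u,v),z)
k=P(256.3,121,.022)[:2];f=P(255,183,.01)[:2];b=(P(237.5,155,.016)+P(274,155,.016))[:2]/2
print(k,f,b,np.linalg.norm(f-k),[np.degrees(np.arctan2(*(q-k)[::-1])) for q in(f,b)])
th=np.radians(14.3);o=k+.042*np.array([np.cos(th),np.sin(th)]);print(o,tool([*o,0]))
E
```

```text
[0.53753191 0.30054487] [0.61468749 0.31851894] [0.57784575 0.31014069] 0.07922153187155487 [np.float64(13.113668652467238), np.float64(13.388847627783198)]
[0.57823057 0.31091883] [5.63834297e-02 4.51967655e-01 2.26780539e+02]
```

```bash
python3 -m creep '[[75,0,0.5,40,0],[75,0,0.5,80,0],[75,0,0.5,120,0],[75,0,0.5,160,0],[75,0,0.5,195,0],[75,0,0.5,215,0],[75,0,0.5,224,0],[75,0,0.5,228,0],[75,0,0.5,230,0],[75,0,0.5,230,0]]' 80
python3 -c "
from h import *
o=ctrl.get_obs();print(o['tool_pos'],o['opening'],o['contact_force']);ctrl.get_image('side');o=ctrl.get_obs();print(o['tool_pos'],o['opening'],o['contact_force'])"
```

```text
t: 10.87
tool_pos: [0.5808, 0.3119, -0.0001]
tool_rot: [-0.39, 3.116, 0.001]
contact_force: [-0.3, 0.9, 0.0]
opening: 0.0603
[ 5.80790500e-01  3.11886752e-01 -5.37024334e-05] 0.0602634850529537 [-0.33665964  0.93544204  0.0073349 ]
[0.58129334 0.31210963 0.00078583] 0.0605871885650609 [-0.35242587 -0.35371812  0.16436062]
```

```bash
python3 -m creep '[[75,2,0,3,0],[75,2,0,5,0],[75,2,0,5,0],[255,2,0,5,0],[255,2,0,5,0],[255,2,0,5,0],[255,2,0,5,0],[255,2,0,5,0]]' 80
```

```text
t: 11.58
tool_pos: [0.5808, 0.312, -0.0015]
tool_rot: [-0.39, 3.112, 0.001]
contact_force: [-2.7, -1.3, 13.5]
opening: 0.0413
```

```bash
python3 -m creep '[[255,0,0,-2,0],[255,0,0,-6,0],[255,0,0,-20,0],[255,0,0,-40,0],[255,0,0,-40,0],[255,0,0,-40,0]]' 80
python3 - <<'E'
from h import *
o=ctrl.get_obs();print(o['opening'],o['contact_force'],o['tool_pos']);im=ctrl.get_image('wrist');cv2.imwrite('pics/w5.png',im[150:,100:420,::-1].repeat(2,0).repeat(2,1))
E
```

```text
t: 12.08
tool_pos: [0.5789, 0.3114, 0.0354]
tool_rot: [-0.39, 3.115, 0.001]
contact_force: [0.8, -0.2, -2.9]
opening: 0.0413
0.04129045223175669 [ 0.77695375 -0.1775961  -2.89078844] [0.57890471 0.31144296 0.03540384]
```

View pics/w5.png

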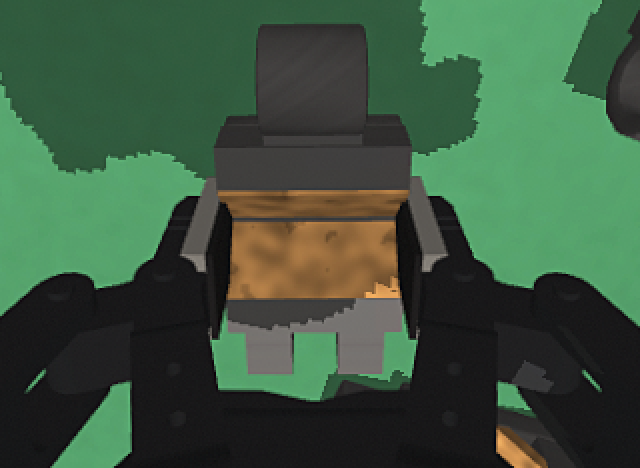

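w5: the cap is held square. The knuckle is at crop (312,80) and the jaws' centre at 314.

```bash
python3 - <<'E'
from h import *
r=[]
for i in range(6):
    ctrl.get_image('scene');o=ctrl.get_obs();r.append(np.r_[o['tool_pos'],o['contact_force']])
r=np.array(r);print(r.mean(0).round(4),r.std(0).round(4),o['tool_rot'])
im=ctrl.get_image('scene');cv2.imwrite('pics/s5.png',im[:,:,::-1])
c=ctrl.calibration('wrist');M=Ro.from_rotvec(o['tool_rot']).as_matrix()
# knuckle eye x in tool frame from top tangent (v=162,u=256), for assumed eye height over TCP
tcp=r.mean(0)[:3];og,d=ray(c,(256,162.0));og=M.T@(og-tcp);d=M.T@d
print('cam in tool',og,'row axis check',proj(c,tcp))
for h in(.020,.022,.024):
    n=np.array([d[2],-d[0]])/np.hypot(d[0],d[2])  # normal in (x,z)
    # eye at (x,-h): n.(e-o)=+-.012
    print(h,[((s*.012-n[1]*(-h-og[2]))/n[0]+og[0])*1e3 for s in(1,-1)])
print('knuckle tangent points eye proj',[proj(c,tcp+M@np.array([x,0,-.022])).round(1) for x in(.038,.042,.046)])
E
```

```text
[ 0.5771  0.3107  0.0326  0.0381 -0.125  -4.2662] [2.000e-04 1.000e-04 2.000e-04 4.724e-01 3.689e-01 5.429e-01] [ 3.90054181e-01 -3.11549949e+00  6.92125824e-04]
cam in tool [ 8.57761957e-02 -1.34755501e-04 -1.42232591e-01] row axis check [256.59426762 253.55652304]
0.02 [np.float64(67.94433430056499), np.float64(43.22301397687183)]
0.022 [np.float64(68.43835183389815), np.float64(43.71703151020498)]
0.024 [np.float64(68.9323693672313), np.float64(44.21104904353815)]
knuckle tangent points eye proj [array([256.7, 203.2]), array([256.7, 194.4]), array([256.7, 185.4])]
```

```bash
python3 -m creep '[[255,0,0,20,0],[255,0,0,30,0],[255,0,0,33,0],[255,0,0,33,0],[255,0,0,33,0]]'; python3 -m creep '[[255,0,0,0.5,0],[255,0,0,1,0],[255,0,0,1,0],[255,0,0,1,0]]' ; python3 -m creep '[[255,0,0,0.5,0],[255,0,0,1,0],[255,0,0,1,0],[255,0,0,1,0]]'; python3 -m creep '[[255,0,0,0.5,0],[255,0,0,1,0],[255,0,0,1,0],[255,0,0,1,0]]'
```

```text
t: 12.9
tool_pos: [0.578, 0.3111, 0.0009]
tool_rot: [0.39, -3.117, 0.0]
contact_force: [0.3, -0.2, -3.4]
opening: 0.0415
t: 13.23
tool_pos: [0.5782, 0.3112, 0.0003]
tool_rot: [-0.39, 3.117, 0.0]
contact_force: [0.3, 0.3, -4.0]
opening: 0.0414
t: 13.57
tool_pos: [0.578, 0.3111, -0.0011]
tool_rot: [0.39, -3.117, 0.0]
contact_force: [-0.5, 0.0, -3.6]
opening: 0.0415
t: 13.9
tool_pos: [0.5782, 0.3111, -0.0014]
tool_rot: [0.39, -3.117, 0.0]
contact_force: [-3.4, -0.6, 1.8]
opening: 0.0416
```

```bash
python3 -m creep '[[255,0,0,-30,0],[255,0,0,-70,0],[255,0,0,-110,0],[255,0,0,-150,0],[255,0,-10,-190,0.06],[255,0,-40,-220,0.14],[255,-5,-80,-230,0.24],[255,-8,-120,-230,0.34],[255,-12,-160,-230,0.44],[255,-16,-200,-230,0.46],[255,-20,-240,-230,0.46],[255,-21,-275,-230,0.46]]'; python3 -m creep '[[255,0,0,0,0]]'
python3 - <<'E'
from h import *
print(tool([.6777,.0056,.205]));M=Ro.from_rotvec(ctrl.get_obs()['tool_rot']).as_matrix();print(np.degrees(np.arctan2(M[1,0],M[0,0]))%360)
E
```

```text
t: 14.9
tool_pos: [0.6669, 0.0472, 0.2274]
tool_rot: [0.332, 3.123, -0.001]
contact_force: [0.5, 0.4, -3.6]
opening: 0.0412
t: 14.98
tool_pos: [0.6677, 0.0431, 0.2272]
tool_rot: [0.341, 3.122, -0.005]
contact_force: [-1.3, -0.1, -3.6]
opening: 0.0415
[-17.85855351 -34.38773766  22.29705545]
167.542395615408
```

```bash
python3 -m creep '[[255,-8,-15,5,0],[255,-16,-30,15,0],[255,-18,-34,22,0],[255,-18,-34,22,0],[255,-18,-34,22,0],[255,-18,-34,22,0]]'
cat > look.py <<'E'
import sys
from h import *
n=sys.argv[1];r=[]
for i in range(3): im=ctrl.get_image('wrist');o=ctrl.get_obs();r.append(np.r_[o['tool_pos'],o['contact_force']])
c=ctrl.calibration('wrist');p=np.mean(r,0);np.save(n+'.npy',dict(c=c,p=p,rot=o['tool_rot']),allow_pickle=True)
M=Ro.from_rotvec(o['tool_rot']).as_matrix();print(o['t'],p.round(4),np.degrees(np.arctan2(M[1,0],M[0,0]))%360,o['opening'])
cv2.imwrite(f'pics/{n}.png',cv2.resize(im[60:300,120:420,::-1],None,fx=2.4,fy=2.4,interpolation=cv2.INTER_CUBIC))
E
python3 look.py w6
```

```text
t: 15.48
tool_pos: [0.6765, 0.0136, 0.2057]
tool_rot: [-0.329, -3.124, -0.001]
contact_force: [0.9, 0.6, -3.3]
opening: 0.0412
15.6333 [ 0.6769  0.0137  0.2065  0.0805 -0.4537 -2.8184] 167.99039578089616 0.04130636853927402
```

View pics/w6.png

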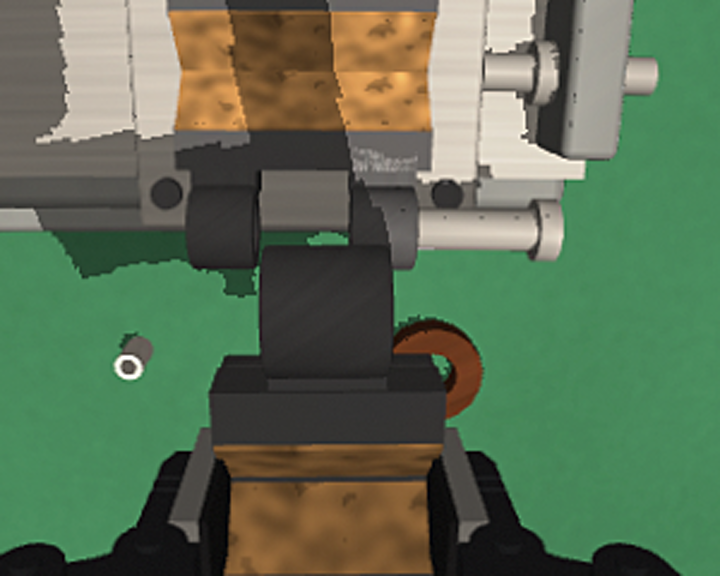

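w6: lugs 187–258 and ~350–416 (v 185–268), pin axis at v≈229. The knuckle is at 260–393, v 245–378. The stop screw touches the slide edge at (484,72).

```bash
cat > lug.py <<'E'
from h import *
D=np.load('w6.npy',allow_pickle=True).item();c,p=D['c'],D['p'];M=Ro.from_rotvec(D['rot']).as_matrix()
px=lambda u,v:(120+u/2.4,60+v/2.4)
def T(u,v,z): return M.T@(onz(c,px(u,v),z)-p)*1e3
for n,u,v in(('lug mid',301.5,227),('L',187,227),('Li',258.5,227),('R',416,227),('pin',430,229),('pinhead',535,231)):print(n,T(u,v,.150).round(1), onz(c,px(u,v),.15).round(4))
def tang(v,z,s,u=301):
    og,d=ray(c,px(u,v));og=M.T@(og-p);d=M.T@d;n=np.array([d[2],-d[0]])/np.hypot(d[0],d[2])
    return ((s*.012-n[1]*(-(z-p[2])-og[2]))/n[0]+og[0])*1e3
print('lug x by tangents',tang(185,.15,-1),tang(268,.15,1))
print('knuckle x',tang(245,p[2]+.0213,-1,326),tang(378,p[2]+.0213,1,326),'y',T(260,311,p[2]+.0213)[1],T(393,311,p[2]+.0213)[1])
E
python3 lug.py
```

```text
Traceback (most recent call last):
  File "lug.py", line 5, in <module>
    for n,u,v in(('lug mid',301.5,227),('L',187,227),('Li',258.5,227),('R',416,227),('pin',430,229),('pinhead',535,231)):print(n,T(u,v,.150).round(1), onz(c,px(u,v),.15).round(4))
                                                                                                                                 ~^^^^^^^^^^
  File "lug.py", line 4, in T
    def T(u,v,z): return M.T@(onz(c,px(u,v),z)-p)*1e3
                              ~~~~~~~~~~~~~~~~^~
ValueError: operands could not be broadcast together with shapes (3,) (6,)
```

```bash
sed -i "s/c,p=D\['c'\],D\['p'\]/c,p=D['c'],D['p'][:3]/" lug.py; python3 lug.py
```

```text
lug mid [42.  -8.2 56.5] [0.6341 0.0144 0.15  ]
L [ 42.1 -40.2  56.5] [ 0.6274 -0.0169  0.15  ]
Li [ 42.1 -20.2  56.5] [0.6316 0.0027 0.15  ]
R [42.1 23.7 56.5] [0.6407 0.0456 0.15  ]
pin [41.5 27.7 56.5] [0.6421 0.0494 0.15  ]
pinhead [41.1 57.4 56.5] [0.6487 0.0783 0.15  ]
lug x by tangents 41.61207163821902 42.6382362489175
knuckle x 43.730530136467486 44.43119822042601 y -12.826459081904808 10.597800639937399
```

```bash
python3 -m creep '[[255,-1,-3,15,0],[255,-2,-7,30,0],[255,-2,-7,42,0],[255,-2,-7,48,0],[255,-2,-7,48,0],[255,-2,-7,48,0],[255,-2,-7,48,0]]'
python3 look.py w7
```

```text
t: 16.22
tool_pos: [0.6776, 0.0055, 0.1585]
tool_rot: [0.33, 3.123, 0.0]
contact_force: [-0.4, 0.1, -3.2]
opening: 0.0414
16.3667 [ 0.6779  0.0055  0.1591 -0.1051  0.0331 -3.957 ] 167.92450293304807 0.04122533859761038
```

View pics/w7.png

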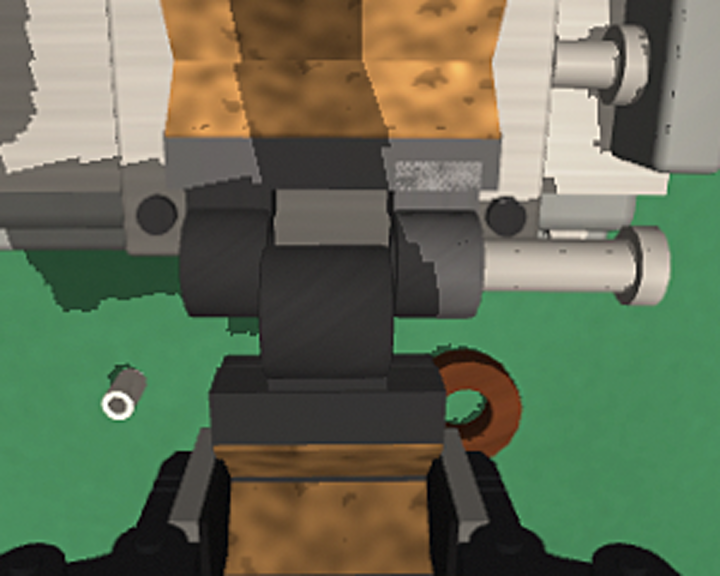

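w7: lugs 181–274 and 393–483 (v 208–317), pin axis at v≈265. The knuckle is at 260–393, v 245–378.

```bash
sed -i "s/w6/w7/;/^for n/d;/^print/d" lug.py; cat >> lug.py <<'E'
ze=p[2]+.0213
print('lug y',T(181,262,.155)[1],T(483,262,.155)[1],T(274,262,.155)[1],T(393,262,.155)[1],'pin x',T(500,265,.15),T(600,265.5,.15))
print('lug x',tang(208,.15,-1),tang(317,.15,1))
print('kn x',tang(245,ze,-1,326),tang(378,ze,1,326),'y',T(260,311,ze+.005)[1],T(393,311,ze+.005)[1])
E
python3 lug.py
```

```text
lug y -31.48852133795177 31.57678823316247 -12.041436618911362 12.737028047426493 pin x [44.33968447 36.4461355   9.05839355] [44.30918202 58.52208826  9.06359369]
lug x 44.45495164728477 45.08449656171716
kn x 43.83631425904507 44.56009588565469 y -12.278589061687253 10.144905505132103
```

```bash
python3 -m creep '[[255,0.4,1.2,0,0],[255,0.4,1.2,5,0],[255,0.4,1.2,10,0],[255,0.4,1.2,14,0],[255,0.4,1.2,18,0],[255,0.4,1.2,18,0],[255,0.4,1.2,18,0],[255,0.4,1.2,18,0]]'
python3 look.py w8
```

```text
t: 17.03
tool_pos: [0.6771, 0.0067, 0.14]
tool_rot: [-0.331, -3.124, 0.0]
contact_force: [0.0, -0.2, -3.6]
opening: 0.0412
17.1833 [ 0.6773  0.0067  0.1404  0.2052 -0.6926 -3.6112] 167.92240806544507 0.04088710163037913
```

View pics/w8.png

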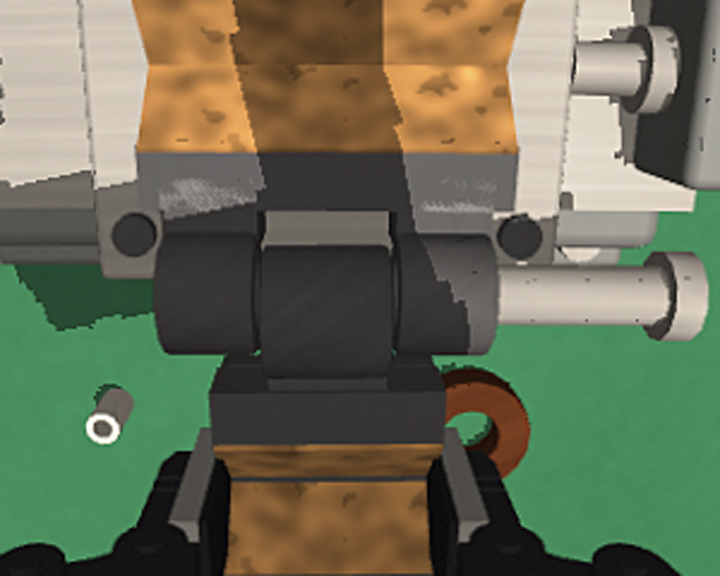

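w8: the knuckle (260–393, v 245–378) is entering between the lugs (254|397, v 233–355), with 2–3 px to spare on each side. The pin axis is at v≈296.

```bash
sed -i "s/w7/w8/;s/T(181,262/T(155,290/;s/T(483,262/T(497,290/;s/T(274,262/T(254,290/;s/T(393,262/T(397,290/;s/500,265/520,296/;s/600,265.5/620,296/;s/tang(208/tang(233/;s/tang(317/tang(355/" lug.py; python3 lug.py
```

```text
lug y -32.739850049312835 30.381283052717002 -14.415976511303569 11.879663605515484 pin x [43.3198237  36.17564801 -9.65038177] [43.35169828 55.87045377 -9.6493293 ]
lug x 43.28846175763269 44.05011967696185
kn x 43.82906634214538 44.558160217605256 y -12.281895768492125 10.14763018910128
```

```bash
python3 -m creep '[[255,-0.5,-0.1,3,0],[255,-0.5,-0.1,6,0],[255,-0.5,-0.1,9,0],[255,-0.5,-0.1,11.7,0],[255,-0.5,-0.1,11.7,0],[255,-0.5,-0.1,11.7,0],[255,-0.5,-0.1,11.7,0],[255,-0.5,-0.1,11.7,0]]'
python3 look.py w9
python3 - <<'E'
from h import *
im=ctrl.get_image('side');cv2.imwrite('pics/sd9.png',im[:,:,::-1]);im2=ctrl.get_image('scene');cv2.imwrite('pics/sc9.png',im2[:,:,::-1])
c=ctrl.calibration('scene')
print(proj(c,[.635,.0145,.15]),proj(ctrl.calibration('side'),[.635,.0145,.15]))
E
```

```text
t: 17.85
tool_pos: [0.6777, 0.0066, 0.1286]
tool_rot: [0.33, 3.124, 0.0]
contact_force: [0.2, -0.1, -3.6]
opening: 0.0416
18.0 [ 0.6777  0.0065  0.1286  0.26   -0.1507 -3.0993] 167.92075202873335 0.0416214417545313
[263.01886426 198.67236249] [258.63765942 185.3175672 ]
```

View pics/w9.png

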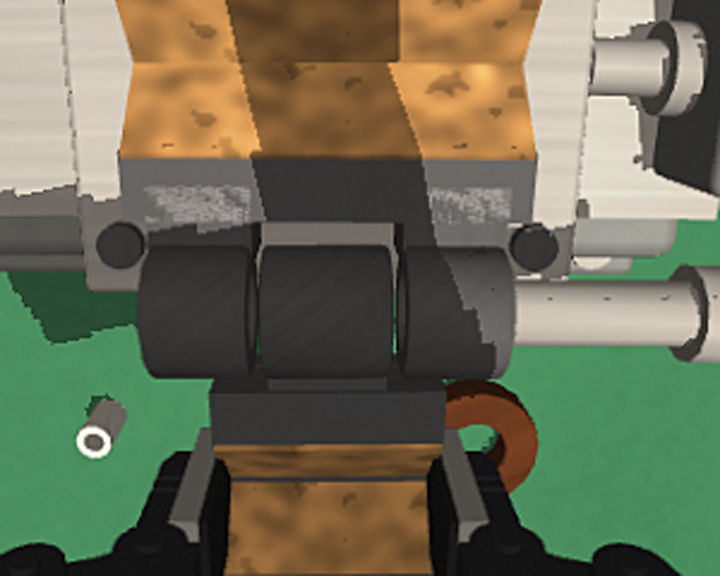

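w9: the knuckle and both lugs span the same rows (v 245–378) with a gap either side. The force shows only the cap's weight, and the stop screw still touches the slide. I'm handing in.

```bash
python3 -c "
from station import ctrl
o=ctrl.get_obs();print(o['t'],o['tool_pos'],o['contact_force'],abs(o['dq']).max());print(ctrl.finish_job())"
```

```text
18.1 [0.67765095 0.00652608 0.1284704 ] [-0.5646578   0.69365313 -4.92625342] 0.002496311412398162
the job is handed in; nothing more can be done
None
```

The job is handed in at 18.1 s. The slide is against its end stop, and the smallest cap is held in the opened-out position with its knuckle between the lugs.

- **Handwheel:** I wound it by the crank until it went solid. The wrist pictures then put the slide about 54–56 mm along the press, against 55 mm at the stop, with the stop screw touching it.
- **Picking up the cap:** my first grasp closed over the top of the cap without disturbing it. The second held. I touched the held cap to the cart to get its exact height in the jaws.
- **Fit:** in the last wrist picture the knuckle and both lugs line up, with a gap on each side. By my measurements the hinge hole is at 149.9 mm against 150 mm, and about 0.5 mm or better sideways.
- **Forces:** the last readings showed no load beyond the cap's weight, roughly 3–5 N, and the arm was still.

I did not check the hole height with a second camera, nor the cap's level beyond touching it on the cart. The ring and ferrule looked undisturbed. I never moved near the drum or the mallet, but I did not look at them again at the end.

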